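# Set the inspection chamber and hold its sprung cover at the index

### The job

Leave the inspection chamber's cover shut while you turn its handwheel clockwise, regrasping as needed, until the white line on the wheel points at the raised mark on the dial, which brings the specimen up to height. Then lift the sprung cover by its pull bar to the angle shown by the index arm at its side, so that the cover lies in line with the arm, and finish while still holding it there at rest. Do not disturb the index arm or the other things on the table.

Things in the scene. Friction and masses are not known exactly. Their poses are not given: they have to be found in the camera images.
- chamber: inspection chamber, fixed to the table: an aluminium base plate 124x248x10 mm carrying, on its right, an open grey box 110x110 mm (top edge at z = 0.070) under a hinged cover and, on its left, a small pedestal with a horizontal black handwheel. Origin under the centre of the grey box, at table level. Its x axis points from the box's front (bar side, towards the robot) to the hinge at the back, y to the wheel, z up; it stands at any yaw within 0.35 rad
- wheel (a joint): angle of the handwheel, rad: 0 when the white line on its top points at the mark on the dial; negative at the start (about -3.5 to -2.2) and growing as the wheel is turned clockwise seen from above. End stops at -4.5 and 0.8. It turns stiffly (0.1 N m), stays where it is left, and raises the small specimen table in the box
- wheel_grip (a point): point on the handwheel's vertical axis at the height to grip (z = 0.066). The wheel is a round knurled disc 54 mm in diameter, from z = 0.052 to 0.074; a dial disc of 84 mm diameter lies below it with its top at z = 0.040. Gap of 40 mm or more from the wheel's rim to the box and cover. This point's -x axis points along the wheel's white line
- wheel_line (a point): outer end of the white line on top of the handwheel, 25 mm from its axis, z = 0.075
- dial_mark (a point): the mark: a dark raised rib 11x4 mm, 4 mm high, at the edge of the dial on the side towards the robot (the chamber's -x), 35 mm from the wheel's axis
- cover (a joint): angle of the cover, rad: 0 shut, growing as its front edge rises, up to 1.4. A spring hinge always pulls it shut (torque about 0.4 N m when shut plus 0.7 N m per rad, and the weight of 0.22 kg: 4 to 8 N at the bar); let go, it snaps shut
- cover_bar (a point): middle of the cover's pull bar: a round steel bar 10 mm thick, 76 mm long, parallel to the hinge (along the chamber's y), held at its two ends in front of and above the cover's front edge. Measured from the hinge line it is 142 mm towards the front and 32 mm above while shut (z = 0.104), so it travels on an arc of 146 mm radius; the middle 60 mm of the bar are free all round (33 mm from the cover's edge), and it can turn between finger pads that pinch it from above
- cover_hinge (a point): middle of the cover's hinge line, at the back of the box, 57 mm behind its centre, z = 0.072; axes as the chamber while the cover is shut and turning with it. The cover is an aluminium frame with a clear pane, 114x110x10 mm, its underside at hinge height while shut
- index (a joint): angle of the index arm, rad, 0 level, on the same hinge line and counted like the cover's; set somewhere from 0.5 to 0.8 and clamped there. The cover is at the marked angle when the two angles are equal, their edges in line seen from the side
- index_tip (a point): free end of the index arm: a thin dark steel strip 104x3x10 mm that slopes up and forward from the hinge line beside the right side of the cover (64 mm right of the box's centre line), riding on a wire quadrant; this point lies 102 mm from the hinge line. Its x axis lies along the arm
- resin_disc: bystander, loose: black resin disc, 30 mm dia, 17 high, lying on the chamber's base plate in front of the wheel; origin under its centre. Leave alone
- loupe: bystander, loose: black loupe, 35 mm dia, 37 high; origin under its centre. Leave alone
- calibration_case: bystander, loose: flat dark case, 96x128x40 mm; origin under its centre. Leave alone
- tape_roll: bystander, loose: roll of tape, 62 mm dia, 19 high; origin under its centre. Leave alone

How it is judged:
On the way, in this order (a step that is already met when the one before it is completed fails the run):
1. the wheel's line points at the mark while the cover is shut (value of joint wheel between -0.15 and 0.15 rad and value of joint cover below 0.1 rad), for 0.2 s.
2. the cover is held in line with the index arm (value of joint wheel between -0.15 and 0.15 rad and angle between the x axis of cover_hinge and the x axis of index_tip, either way round below 0.09 rad and value of joint cover above 0.35 rad and velocity of joint cover between -0.1 and 0.1 rad/s and contact force between the fingers and cover above 1.5 N), for 0.3 s.
At the end, for the whole second after the job is handed in: The wheel is within 0.15 rad of its mark; the cover is within 0.09 rad of the index arm's angle, above 0.35 rad, turning slower than 0.1 rad/s, and the gripper's fingers bear on it with more than 1.5 N (all of step 2); the arm keeps its last pose, push and grip.
It fails at once if a bystander is moved by more than 30 mm (distance of any of resin_disc, loupe, calibration_case, tape_roll from where it was at the start of the episode above 0.03 m).
It fails at once if the index arm is shifted by more than 8 mm (distance of index_tip from where it was at the start of the episode above 0.008 m).
It also fails if it takes over 72 s, if anything falls off the work surface, if the arm or the gripper's body presses on something with over 40 N, if the wrist force passes 120 N, or if a joint passes its speed limit or range.

### The arm

A 7-joint arm with a two-finger parallel gripper is mounted at the origin on a cart in front of the work surface, level with it; the furniture and walls round the work are solid. World frame = base frame: x ahead of the robot, y to its left, z up, the work surface at z = 0. Lengths are in m, angles in rad, forces in N, time in s.
With the tool pointing down it reaches from about 0.4 to 0.9 m from the base axis. Payload 5.5 kg.
Tool frame: the origin (TCP) lies midway between the tips of the shut fingers; the grasp point (between the pads) lies 19 mm behind it (manip.grip_depth is the distance from the TCP to the grasp point, in m); z points along the fingers, y is the line along which they close (so a half turn about z gives the same grasp; the last joint's range is limited). The gripper opens to 92 mm and grips with 3 to 60 N. Pads are 19 mm wide; open, the fingers measure 130 mm over their backs; the gripper's body (75 mm by 190 mm) begins 47 mm behind the grasp point.
Start: joints at [1.603, 0.501, -0.427, 1.55, 0.221, 1.138, -0.21], TCP at [0.149, -0.633, 0.227] pointing down, gripper open.
Joint ranges: [-2.88, 2.88], [-0.31, 2.03], [-1.54, 1.56], [0.2, 2.42], [-1.41, 4.55], [0.19, 2.02], [-2.57, 2.57]. Speed limits (rad/s): [2.57, 2.57, 3.14, 3.14, 3.14, 3.14, 3.14].

### API

Orientations are given as a unit quaternion [x, y, z, w].
In Python, from bench import manip, effector, viewer gives the robot as it stands. Calls block until the motion is done:
- manip.move_pose(position, orientation): joint-space move of the TCP to a pose.
- manip.servo_line(position, ori=None, vel=0.15): straight line of the TCP; ori=None keeps the orientation; vel is the mean speed in m/s.
- manip.movej(angles): joint-space move.
- effector.open_jaws() and effector.close(f_grip=None): open the fingers fully, or close them until they stop; f_grip is the grip in N (None keeps the last).
- manip.sleep(seconds).
- manip.solve_ik(position, orientation): joint angles nearest the present ones, or None.
- viewer.get_image(name): name is "side" or "top"; returns the picture (400x640x3 uint8, red, green, blue); there is no depth.
- viewer.get_calibration(name): a dict with "vfov" (degrees; the focal length in pixels is half the picture's height over the tangent of half this angle, whatever the lens; pixels are square), "cx", "cy" (the principal point, pixels), "eye" and "attitude" of the camera in the world. Camera axes: x right, y down, z forward; pixel columns grow to the right and rows downward; lengths in m; the calibration is good to about 2 mm. A picture is of the moment at which its call begins. get_calibration takes no time and is no camera call.
A pose or a line that the arm cannot do raises manip.PlanningError and nothing moves.
- manip.hand_in(): hands the job in; it is judged then, once.
Readings, each from a call of its own:
- manip.current_clock(): time.
- manip.current_q(): joint angles.
- manip.current_joint_velocities(): joint speeds.
- manip.current_tau(): joint torques, N m.
- manip.current_tool_pos(): TCP position.
- manip.current_tcp_rot(): TCP orientation.
- manip.current_force(): force on the tool from outside, world axes, zero at the start.
- manip.current_wrist_torque(): the same for the moment, N m.
- manip.current_finger_gap(): finger opening in m.
- manip.current_gripper_force(): force on a finger pad.
Only numpy, scipy, OpenCV 4.12 (cv2) and the standard library are available. Lean on these libraries where they do the work, as an engineer would, in place of code of your own. Each camera call takes 0.05 s, during which the arm holds its last target. There are 200 camera calls.

## Working session

There is one attempt and no reset: what is moved stays moved. The work goes in short steps, each a Python script; the robot and the scene stay as the last script left them, time stands still between calls to the robot, and variables do not carry over. Pictures are saved under pics/ and viewed, at most 10 in all, crops included, and the job is handed in when it is done.

```bash
mkdir -p pics; ls; python3 - <<'E'
from bench import manip, effector, viewer
import cv2
for n in("top","side"):
    im=viewer.get_image(n); cv2.imwrite(f"pics/{n}0.png",im[...,::-1]); print(n,viewer.get_calibration(n))
print(manip.current_clock(),manip.current_tcp_rot(),manip.current_finger_gap(),manip.grip_depth)
E
```

```text
pics
top {'vfov': 48.10835621726474, 'cx': 320.2229550779573, 'cy': 195.8757907525154, 'eye': array([0.16805698, 0.08629248, 1.51534733]), 'attitude': array([ 0.71962169, -0.68651175,  0.0712847 , -0.07592583])}
side {'vfov': 44.215987171811, 'cx': 317.4381653401053, 'cy': 205.47131722010423, 'eye': array([-0.04497475,  1.13427298,  0.8712832 ]), 'attitude': array([-0.20383596,  0.85547957, -0.46435075,  0.10480453])}
0.1 [ 9.93343754e-01  1.15184368e-01 -8.20608726e-05 -8.60497135e-04] 0.09143420087805765 0.0188
```

View pics/top0.png

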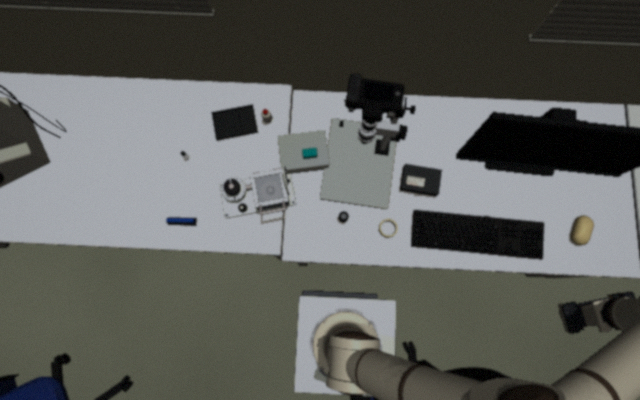

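View pics/side0.png

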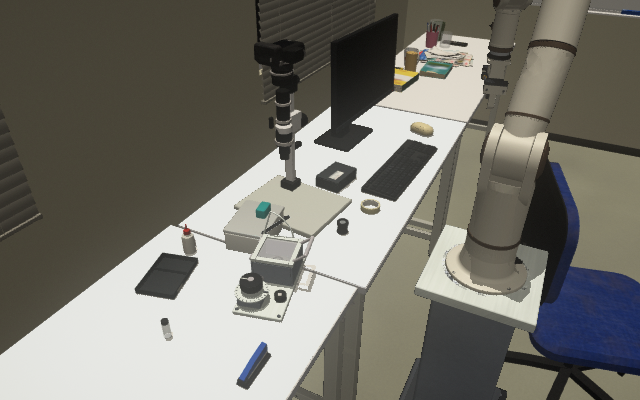

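The top view shows the chamber near (258,190), with the wheel at (232,187). In the side view the box is near (278,258) and the wheel near (251,283). I'll zoom in on both.

```bash
cat > h.py <<'E'
import numpy as np, cv2
from scipy.spatial.transform import Rotation as R
from bench import manip, effector, viewer
def cam(n):
    c=viewer.get_calibration(n); f=200/np.tan(np.radians(c['vfov']/2))
    return c['eye'],R.from_quat(c['attitude']).as_matrix(),f,c['cx'],c['cy']
def ray(n,u,v):
    e,A,f,cx,cy=cam(n); d=A@np.array([(u-cx)/f,(v-cy)/f,1.]); return e,d/np.linalg.norm(d)
def onz(n,u,v,z):
    e,d=ray(n,u,v); return e+d*(z-e[2])/d[2]
def proj(n,p):
    e,A,f,cx,cy=cam(n); q=A.T@(np.asarray(p)-e); return np.array([cx+f*q[0]/q[2],cy+f*q[1]/q[2]])
def crop(n,im,x,y,w,h,k,fn):
    c=cv2.resize(im[y:y+h,x:x+w],None,fx=k,fy=k,interpolation=cv2.INTER_CUBIC); cv2.imwrite(fn,c[...,::-1])
E
python3 - <<'E'
from h import *
crop("top",viewer.get_image("top"),210,155,100,75,8,"pics/t1.png")
crop("side",viewer.get_image("side"),220,195,110,130,4.5,"pics/s1.png")
print(onz("top",345,345,0.0),onz("top",270,188,.07),onz("top",232,186,.074))
print(onz("side",251,280,.074))
E
```

```text
[0.00053567 0.00077892 0.        ] [0.49247069 0.27046007 0.07      ] [0.4924533  0.39589135 0.074     ]
[0.48821499 0.40412003 0.074     ]
```

View pics/t1.png

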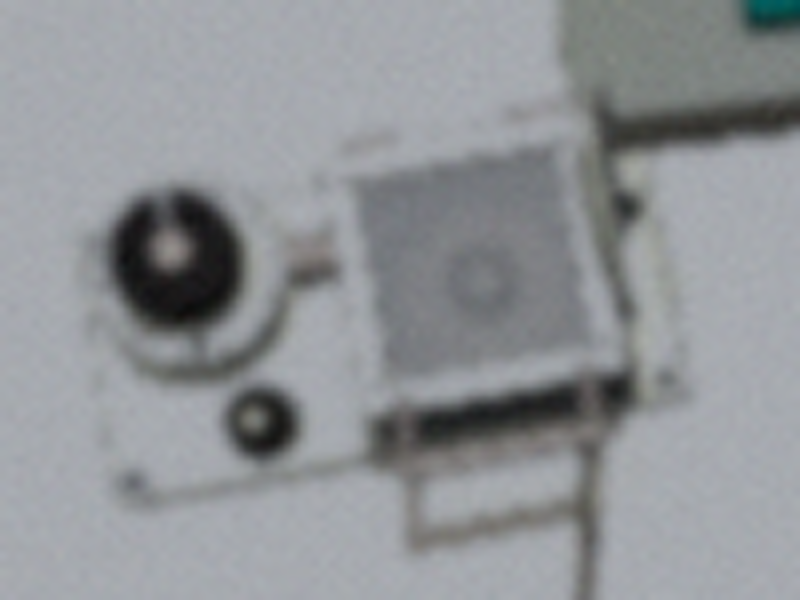

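View pics/s1.png

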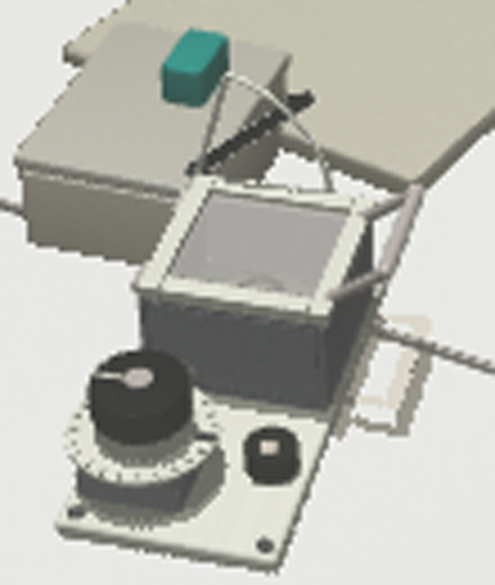

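The top crop shows the hub at (231.2,186.9), the line end at (230,180.6), the mark at (234.8,198.1) and the bar at about (258..286,210). In the side crop the line end is at (240.7,278.6), the hub at (250.7,279), the mark at (266.2,291.9) and the index tip at (288.4,216.6). Next I'll compute the geometry.

```bash
python3 - <<'E'
from h import *
T=lambda x,y,z:onz("top",210+x/8,155+y/8,z)
S=lambda x,y,z:onz("side",220+x/4.5,195+y/4.5,z)
# pane corners
tl,tr,bl,br=[T(*p,.08) for p in((355,185),(555,148),(385,378),(590,345))]
c=(tl+tr+bl+br)/4
g=lambda v:np.arctan2(v[1],v[0])
print("pane top c",c,"yaws",g(tl-bl),g(tr-br),g(tl-tr)-np.pi/2,g(bl-br)-np.pi/2)
# outer frame corners in side: back-far(205,180)?, front-far(372,205) front-near(330,315) back-near(135,287)
sf=[S(*p,.082) for p in((205,180),(372,205),(330,315),(135,287))]
print("side frame c",sum(sf)/4,"yaws",g(sf[0]-sf[1]),g(sf[3]-sf[2]),g(sf[3]-sf[0])-np.pi/2,g(sf[2]-sf[1])-np.pi/2)
for F,h,l,m in((T,(170,255),(160,205),(198,345)),(S,(138,378),(93,376),(208,436))):
    H,L,M=F(*h,.075),F(*l,.075),F(*m,.044)
    print("hub",H,"line",g(L-H),np.linalg.norm(L-H),"mark",g(M-H),np.linalg.norm((M-H)[:2]), "wheel",-((g(L-H)-g(M-H))%(2*np.pi)))
print("bar T",T(390,465,.104),T(600,430,.104),"S",S(418,190,.104),S(383,280,.104))
for d in (.104,):
  W=T(177,257,.068); print("wheel disc",W)
E
```

```text
pane top c [0.49030255 0.272793   0.08      ] yaws 0.22657872871177245 0.23586158650742292 0.23632065489528387 0.2102615979395721
side frame c [0.485133   0.28116407 0.082     ] yaws 0.23418175937828528 0.2574813297454129 0.17039314601610545 0.259452000584361
hub [0.48915491 0.3978894  0.075     ] line 0.2790382706839836 0.02182758222531271 mark -2.8768666986576625 0.032280466259812284 wheel -3.155904969341646
hub [0.4902068  0.40239151 0.075     ] line 0.40791083270002615 0.024214193838439417 mark -2.972115964220886 0.03850905807152062 wheel -3.380026796920912
bar T [0.40099104 0.29623192 0.104     ] [0.41909994 0.21336182 0.104     ] S [0.41558775 0.21957191 0.104     ] [0.39554973 0.30113688 0.104     ]
wheel disc [0.49000288 0.39642869 0.068     ]
```

```bash
cat >> h.py <<'E'
YAW=.235; BOX=np.array([.488,.277,0]); WH=np.array([.490,.400,0])
def ori(psi): return (R.from_euler('z',psi)*R.from_euler('x',np.pi)).as_quat()
def ch(p): return BOX+R.from_euler('z',YAW).apply(p)
E
python3 - <<'E'
from h import *
for z in(.1,.2,.3): print(z,onz("top",383,148,z),onz("top",368,140,z),onz("top",345,125,z))
# index angle from side rays on plane chamber y=-.064
n=R.from_euler('z',YAW).apply([0,1,0]); p0=ch([.057,-.064,.072])
for u,v in((308,97),(193,170),(250,132)):
    e,d=ray("side",220+u/4.5,195+v/4.5); P=e+d*((p0-e)@n)/(d@n)
    q=R.from_euler('z',-YAW).apply(P-p0); print("idx",q,np.arctan2(q[2],-q[0]))
for p in((.15,-.45,.3),(.45,0,.3),(.42,.2,.3)): print(p,manip.solve_ik(list(p),ori(0)))
for psi in np.arange(-3.2,3.2,.4):
    q=manip.solve_ik([WH[0],WH[1],.15],ori(psi)); print(round(psi,2),None if q is None else np.round(q,2))
E
```

```text
0.1 [ 0.63847508 -0.09668966  0.1       ] [ 0.66390153 -0.04651263  0.1       ] [0.71291811 0.03154342 0.1       ]
0.2 [ 0.60523815 -0.08376124  0.2       ] [ 0.62886812 -0.03712941  0.2       ] [0.67442147 0.03541166 0.2       ]
0.3 [ 0.57200121 -0.07083281  0.3       ] [ 0.5938347 -0.0277462  0.3      ] [0.63592483 0.0392799  0.3       ]
idx [-6.87251220e-02  9.51488864e-17  6.84826437e-02] 0.7836309303424072
idx [4.98822679e-03 5.07505905e-17 2.84271487e-03] 2.6236110430627777
idx [-3.22909921e-02  1.32206504e-16  3.73240063e-02] 0.8575704322149919
(0.15, -0.45, 0.3) [ 1.6295148   0.10336248 -0.46714961  1.88333972  0.05056487  1.16636143
 -0.42619438]
(0.45, 0, 0.3) [ 1.18204796  0.20950304 -1.3682494   1.91762639  0.22125824  1.18981496
 -1.83604273]
(0.42, 0.2, 0.3) [-0.0953162   0.08202343 -0.42856202  1.90349253  0.03708618  1.16371582
 -2.10809224]
-3.2 [ 0.07  0.94 -1.31  1.65  0.94  1.31  0.11]
-2.8 [ 0.07  0.94 -1.31  1.65  0.94  1.31  0.51]
-2.4 [ 0.07  0.94 -1.31  1.65  0.94  1.31  0.91]
-2.0 [ 0.07  0.94 -1.31  1.65  0.94  1.31  1.31]
-1.6 [ 0.07  0.94 -1.31  1.65  0.94  1.31  1.71]
-1.2 [ 0.07  0.94 -1.31  1.65  0.94  1.31  2.11]
-0.8 [ 0.07  0.94 -1.31  1.65  0.94  1.31  2.51]
-0.4 [-1.06  0.55  0.46  1.69 -0.28  0.97 -2.47]
-0.0 [-0.57  0.52 -0.21  1.67  0.13  0.96 -2.4 ]
0.4 [-0.26  0.6  -0.65  1.66  0.41  1.02 -2.22]
0.8 [-0.13  0.68 -0.87  1.65  0.57  1.08 -1.93]
1.2 [ 0.07  0.94 -1.31  1.65  0.94  1.31 -1.77]
1.6 [ 0.07  0.94 -1.31  1.65  0.94  1.31 -1.37]
2.0 [ 0.07  0.94 -1.31  1.65  0.94  1.31 -0.97]
2.4 [ 0.07  0.94 -1.31  1.65  0.94  1.31 -0.57]
2.8 [ 0.07  0.94 -1.31  1.65  0.94  1.31 -0.17]
```

```bash
python3 - <<'E'
from h import *
manip.move_pose([.15,-.45,.3],ori(0)); print(manip.current_clock())
q=np.array([-.1,.08,-.43,1.9,.04,1.16,-.5]); manip.movej(list(q)); print(manip.current_clock(),manip.current_tool_pos())
manip.movej([-.57,.42,-.21,1.67,.13,1.06,2.0]); print(manip.current_clock(),manip.current_tool_pos())
q=manip.solve_ik([*WH[:2],.13],ori(4.4)); print(q)
manip.move_pose([*WH[:2],.13],ori(4.4))
print(manip.current_clock(),manip.current_tool_pos(),manip.current_q())
crop("side",viewer.get_image("side"),210,195,120,130,4.5,"pics/s2.png")
E
```

```text
1.0083
3.5167 [0.42268185 0.2023632  0.30234091]
5.6583 [0.48159583 0.3808791  0.21444335]
[-0.57388958  0.54739592 -0.20777378  1.68327337  0.13485092  0.92492643
  1.99572857]
6.1 [0.48969737 0.39934325 0.12968816] [-0.57358144  0.54794654 -0.2077092   1.68317567  0.13486748  0.92658132
  1.99562541]
```

View pics/s2.png

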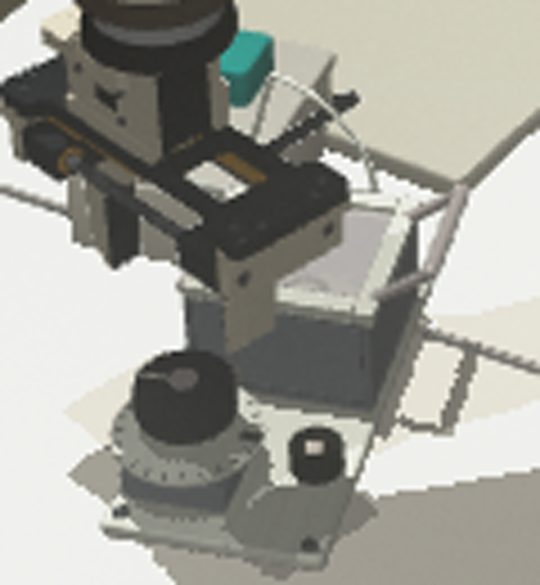

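The gripper is above the wheel, with its closing line along the chamber's x. I'll lower and grip, then check the side force.

```bash
python3 - <<'E'
from h import *
manip.servo_line([*WH[:2],.049],vel=.08); print("down",manip.current_force())
effector.close(15); manip.sleep(.2)
print(manip.current_clock(),manip.current_finger_gap(),manip.current_gripper_force(),manip.current_force(),manip.current_wrist_torque(),manip.current_tool_pos())
crop("side",viewer.get_image("side"),210,195,120,130,4.5,"pics/s3.png")
E
```

```text
down [-0.59941318  0.58140243 -0.35102315]
8.2083 0.05375865857470304 14.999663829803467 [ 5.63265976 -0.60297058 -2.24710408] [ 0.12344868 -1.06004062  0.10314171] [0.49201972 0.39935195 0.04913979]
```

View pics/s3.png

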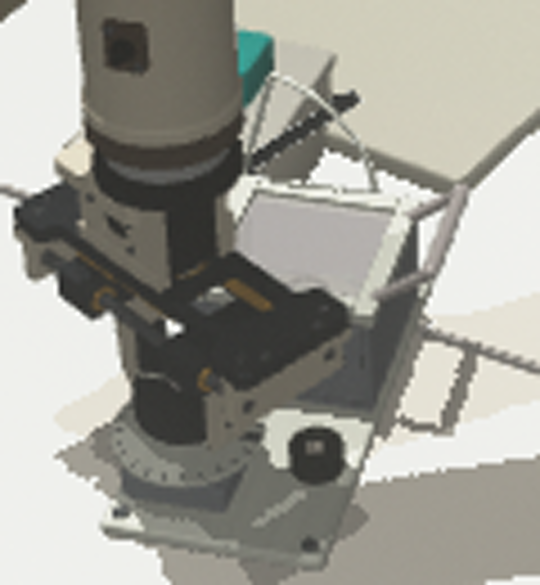

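```bash
python3 - <<'E'
from h import *
effector.close(30)
C=manip.current_tool_pos()[:2]; 
for psi in np.linspace(4.4,1.2,6):
    manip.move_pose([*C,.049],ori(psi)); manip.sleep(.1)
    p=manip.current_tool_pos(); y=np.array([np.sin(psi),-np.cos(psi)])
    C=C+y*((p[:2]-C)@y)*1.0
    print(round(psi,2),manip.current_clock(),np.round(C,4),np.round(manip.current_force(),1),manip.current_finger_gap(),manip.current_q()[6])
effector.open_jaws(); manip.servo_line([*C,.2],vel=.2)
manip.servo_line([C[0]-.1,C[1],.26],vel=.25)
print(manip.current_clock())
im=viewer.get_image("side"); crop("side",im,210,195,120,130,4.5,"pics/s4.png"); np.save("s4.npy",im); np.save("t4.npy",viewer.get_image("top"))
E
```

```text
4.4 8.825 [0.4921 0.3994] [ 1.  -0.7  1.7] 0.053725255360477675 1.9770590476871908
3.76 9.5 [0.4916 0.4   ] [-1.7 -0.   3.9] 0.05315881083191404 1.4446722163192678
3.12 10.175 [0.4917 0.4007] [-2.8  1.7  3.9] 0.0530879054177091 0.9120847268167284
2.48 10.85 [0.492  0.4011] [-2.6  4.2  2.4] 0.05309825409175325 0.38137728684103084
1.84 11.525 [0.4924 0.4012] [-1.1  5.7  0.8] 0.05323998313913308 -0.1472810836303315
1.2 12.2 [0.4928 0.4011] [-0.   5.8  0.4] 0.053508328678929504 -0.6761097364345333
14.525
```

View pics/s4.png

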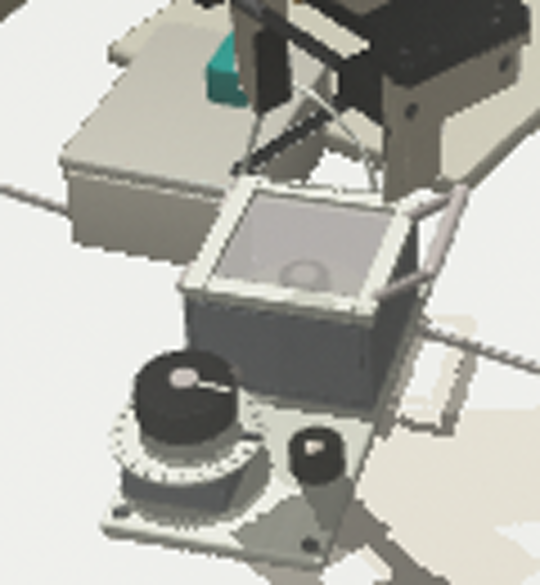

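The line now ends at crop (233,388), the hub is at (184,378) and the mark at about (252,437). I'll compute the residual angle.

```bash
python3 - <<'E'
from h import *
S=lambda x,y,z:onz("side",210+x/4.5,195+y/4.5,z)
g=lambda v:np.arctan2(v[1],v[0])
A=np.array([.493,.401])
print("axis proj crop",(proj("side",[*A,.075])-[210,195])*4.5)
H,L,M=S(184,378,.075),S(233,388,.075),S(252,437,.044)
print(H,L,M,"line",g(L-H),np.linalg.norm(L-H),"mark from H",g(M-H),np.linalg.norm((M-H)[:2]),"line-mark(+ = still to turn)",g(L-H)-g(M-H), g(L-H)-(YAW-np.pi))
# predicted wheel crop pos of line end for angles
for w in (-.4,-.2,0,.2):
    a=YAW-np.pi-w; P=[H[0]+.025*np.cos(a),H[1]+.025*np.sin(a),.075]; print(w,(proj("side",P)-[210,195])*4.5)
a=YAW-np.pi; print("mark pred",(proj("side",[H[0]+.035*np.cos(a),H[1]+.035*np.sin(a),.044])-[210,195])*4.5)
im=np.load("t4.npy"); crop("top",im,215,165,40,40,12,"pics/t4.png")
E
```

```text
axis proj crop [180.01312596 374.84375692]
[0.48973258 0.40214845 0.075     ] [0.46229661 0.39696812 0.075     ] [0.4523216  0.39680296 0.044     ] line -2.954974732500451 0.02792075033434787 mark from H -2.999667867049071 0.03779094089953215 line-mark(+ = still to turn) 0.044693134548619895 -0.04838207891065771
-0.4 [230.92333134 372.96135766]
-0.2 [230.71174941 379.21595372]
0 [228.62917613 385.46602324]
0.2 [224.74002997 391.45946784]
mark pred [249.36821972 431.80264007]
```

View pics/t4.png

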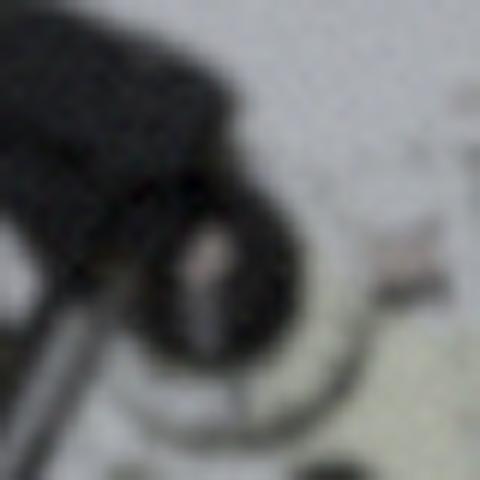

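```bash
python3 - <<'E'
from h import *
import cv2
for f,n,C in(("s4.npy","side",(.4897,.4021)),("pics/side0.png","side",(.4897,.4021)),("t4.npy","top",(.4892,.398)),("pics/top0.png","top",(.4892,.398))):
    im=np.load(f) if f.endswith("npy") else cv2.imread(f); gr=im.astype(float).mean(2)
    u0,v0=proj(n,[*C,.075]).round().astype(int); pts=[]
    for v in range(v0-14,v0+15):
        for u in range(u0-14,u0+15):
            p=onz(n,u,v,.075)[:2]-C
            if np.hypot(*p)<.0245: pts.append([*p,gr[v,u]])
    pts=np.array(pts); w=np.clip(pts[:,2]-np.percentile(pts[:,2],50)-25,0,None)
    hub=w*(np.hypot(pts[:,0],pts[:,1])<.008); hc=(pts[:,:2]*hub[:,None]).sum(0)/hub.sum()
    r=np.hypot(*(pts[:,:2]-hc).T); ln=w*(r>.010)
    lc=(pts[:,:2]*ln[:,None]).sum(0)/ln.sum(); d=lc-hc
    print(f,"hub",hc,"line c",lc,"npx",(ln>0).sum(),"ang",np.arctan2(d[1],d[0]),"from C",np.arctan2(lc[1],lc[0]), "mark",YAW-np.pi)
    if f=="s4.npy": print(np.round(gr[v0-6:v0+7,u0-5:u0+14]).astype(int))
E
```

```text
s4.npy hub [ 0.00137858 -0.00090218] line c [-0.01702588 -0.00268667] npx 9 ang -3.0449352794499016 from C -2.9850842137007607 mark -2.9065926535897932
[[144 142  67  65  66  65  65  65  65  68  68  80  90  88  88  89  89  89
   87]
 [ 66  65  66  66  66  66  66  65  65  65  64  64  67  80  89  89  89  88
   88]
 [ 66  65  66  66  66  65  65  65  64  64  65  64  63  63  78  94  89  88
   87]
 [ 67  68  68  74  87  86  72  68  64  65  65  64  62  63  64  84 101  90
   87]
 [ 67  72 124 193 190 189 188 117  64  65  65  64  65  64  66  99 105  97
   87]
 [ 68  95 190 191 189 188 189 189  67  65  64  65  65  65  64  66  96  95
   87]
 [ 68  97 190 189 189 188 190 170 104  74  72  71  65  66  64  66  84  90
   88]
 [ 67  72 138 176 182 180 149  96 189 210 190 184  99 101  74  65  78  86
   80]
 [ 68  68  73  88  84  75  73  66  65  65  77 109 165 212 207  99  89 169
  109]
 [ 68  67  67  66  66  67  67  67  67  66  65  65  65  65  73  67  92 202
  201]
 [ 68  67  67  66  66  67  67  67  66  65  66  65  66  64  59  62  92 202
  201]
 [ 68  67  68  67  67  66  67  67  66  67  66  64  64  62
[... 180 characters left out ...]
] npx 8 ang 0.3436919587271362 from C 0.26976617334269704 mark -2.9065926535897932
t4.npy hub [ 0.00071028 -0.00110174] line c [-0.01247125 -0.00243285] npx 10 ang -3.04095110730465 from C -2.9489355566121023 mark -2.9065926535897932Traceback (most recent call last):
  File "<stdin>", line 8, in <module>
  File "h.py", line 10, in onz
    e,d=ray(n,u,v); return e+d*(z-e[2])/d[2]
        ~~~^^^^^^^
  File "h.py", line 8, in ray
    e,A,f,cx,cy=cam(n); d=A@np.array([(u-cx)/f,(v-cy)/f,1.]); return e,d/np.linalg.norm(d)
                ~~~^^^
  File "h.py", line 5, in cam
    c=viewer.get_calibration(n); f=200/np.tan(np.radians(c['vfov']/2))
ValueError: time passes only in moves, steps and waits
```

The line slope in the side view puts the wheel at about +0.03, within tolerance of the mark, so it can stay. Next is the pull bar.

```bash
python3 - <<'E'
from h import *
B=np.array([.410,.257]); o=ori(YAW+np.pi/2)
manip.servo_line([*B,.21],ori=o,vel=.2)
manip.servo_line([*B,.090],vel=.1); print(manip.current_clock(),np.round(manip.current_force(),1))
effector.close(10); manip.sleep(.2); print(manip.current_finger_gap(),np.round(manip.current_force(),1),manip.current_tool_pos(),manip.current_q())
p=manip.current_tool_pos(); manip.servo_line([p[0],p[1],.090],vel=.05); effector.close(45); manip.sleep(.2)
print(manip.current_clock(),manip.current_finger_gap(),np.round(manip.current_force(),1),manip.current_tool_pos())
crop("side",viewer.get_image("side"),210,175,130,130,4.5,"pics/s5.png")
E
```

```text
16.8917 [-0.4 -0.4 -0.6]
0.009850821148402267 [-2.8  0.   0.2] [0.40955002 0.25688645 0.08989468] [-1.12344237  0.43352444  0.61191137  2.0973882  -0.37569643  0.71850827
 -0.03244095]
19.0 0.008758966967295827 [-1.2 -0.2  0. ] [0.40958157 0.25689505 0.08998839]
```

View pics/s5.png

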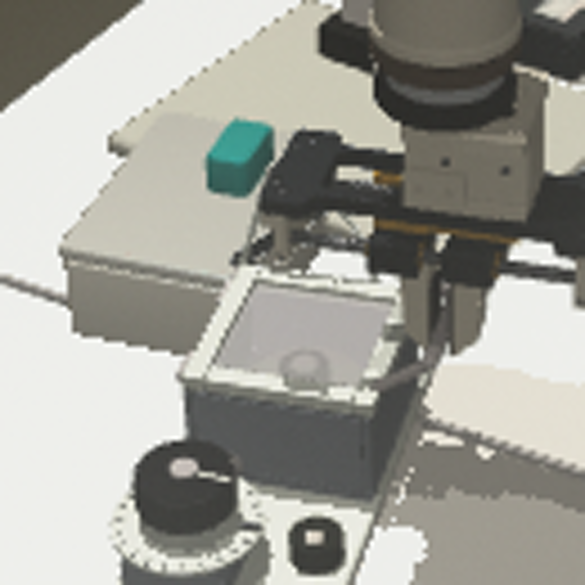

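The bar is gripped, with a gap of 9–10 mm. I'll lift along the arc to about 0.74 and then compare the cover with the index arm.

```bash
cat >> h.py <<'E'
X=np.array([np.cos(YAW),np.sin(YAW),0]); B0=np.array([.4096,.2569,.104]); HG=B0+.142*X; HG[2]=.072
DZ=.090-.104
def tcp(th):
    a=th+np.arctan2(32,142); return HG+.1456*(-np.cos(a)*X+np.array([0,0,np.sin(a)]))+[0,0,DZ]
def theta():
    d=manip.current_tool_pos()-[0,0,DZ]-HG; return np.arctan2(d[2],-d@X)-np.arctan2(32,142), np.hypot(d[2],d@X)
E
python3 - <<'E'
from h import *
for th in np.arange(.1,.75,.08):
    manip.servo_line(list(tcp(th)),vel=.06); print(round(th,2),np.round(theta(),3),np.round(manip.current_force(),1))
manip.servo_line(list(tcp(.74)),vel=.04); manip.sleep(.3)
print(manip.current_clock(),theta(),manip.current_finger_gap(),np.round(manip.current_force(),1))
im=viewer.get_image("side"); np.save("s6.npy",im); crop("side",im,225,165,100,110,5,"pics/s6.png")
E
```

```text
0.1 [0.101 0.146] [ 1.6  0.9 -5.7]
0.18 [0.181 0.146] [ 0.2  0.3 -6.7]
0.26 [0.26  0.146] [-2.6 -0.2 -5.9]
0.34 [0.337 0.146] [-4.7  0.5 -5.7]
0.42 [0.418 0.147] [-7.4 -0.1 -3.2]
0.5 [0.494 0.147] [-8.2 -0.  -3.3]
0.58 [0.57  0.147] [-10.4  -1.6  -0.7]
0.66 [0.647 0.148] [-12.8  -1.2   2.5]
0.74 [0.724 0.148] [-16.1  -2.8   8.3]
22.725 (np.float64(0.7220365708268881), np.float64(0.14797554960769985)) 0.008550373772342293 [-15.7  -2.1   7.9]
```

View pics/s6.png

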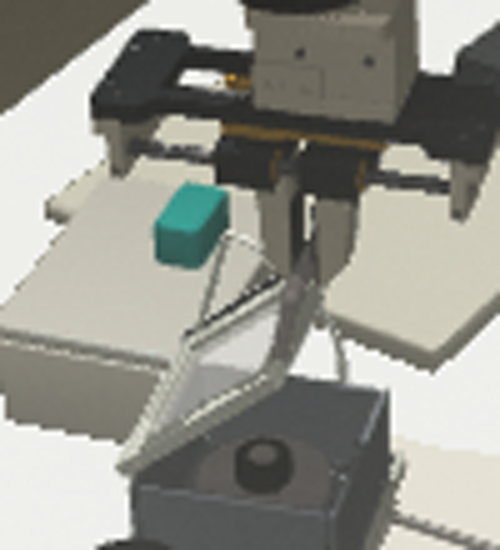

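The cover is up and roughly parallel to the index strip, with the strip at crop (190,335)→(280,280) and the cover's near bottom edge at (125,468)→(280,380). I'll compare the two slopes numerically, using edge pixels cast onto the two vertical planes.

```bash
cat > m.py <<'E'
from h import *
c={n:cam(n) for n in("side","top")}
import h; h.cam=lambda n:c[n]
XN=np.array([-np.sin(YAW),np.cos(YAW),0]); H0=HG-[.003,0,0]   # camera-frame offset seen at the wheel
def onpl(u,v,y):
    e,d=h.ray("side",u,v); P=e+d*((H0+y*XN-e)@XN)/(d@XN); q=P-H0; return np.array([-(q@X),q[2]])
def fit(uv,y):
    P=np.array([onpl(u,v,y) for u,v in uv]); k,b=np.polyfit(P[:,0],P[:,1],1)
    r=P[:,1]-np.polyval([k,b],P[:,0]); P=P[abs(r)<.003]; k,b=np.polyfit(P[:,0],P[:,1],1)
    return np.arctan(k),b,P[[0,-1]].round(3).tolist(),len(P),(P[:,1]-k*P[:,0]-b).std()
def index():
    g=cv2.imread("pics/side0.png").astype(float).mean(2); uv=[]
    for u in range(265,287):
        vc=232.8+(u-262.9)*(216.6-232.8)/(288.4-262.9); vs=np.arange(int(vc)-5,int(vc)+6)
        w=np.clip(110-g[vs,u],0,None)
        if w.sum()>30: uv.append((u,(w*vs).sum()/w.sum()))
    return fit(uv,-.064)
def cover(im):
    g=im.astype(float).mean(2); uv=[]
    for u in range(256,279):
        col=g[:,u]; v0=int(259-(u-250)*.58)
        for v in range(v0+5,v0-7,-1):   # upward: dark -> light
            if col[v]<130<=col[v-1]:
                uv.append((u,v-(130-col[v])/(col[v-1]-col[v]))); break
    return fit(uv,.055)
E
python3 - <<'E'
from m import *
print("index",index()); im=np.load("s6.npy"); print("cover",cover(im))
g=im.astype(int).mean(2).astype(int); print(g[234:264,250:284:2])
E
```

```text
index (np.float64(0.7405744331186376), np.float64(0.005941295038663328), [[0.002, 0.007], [0.063, 0.064]], 21, np.float64(0.0011412353578685059))
cover (np.float64(0.6868192062379354), np.float64(0.014358804910767731), [[0.019, 0.033], [0.078, 0.079]], 20, np.float64(0.000995675969112255))
[[196 195 196 196 196 195 187 125 167 191 213 214 214 213 208  97  96]
 [153 185 198 197 195 190 185 170 176 213 213 212 213 213 179  97  91]
 [118 124 132 155 187 176 158 165 212 212 212 213 213 213 138  98  97]
 [128 111 119 121 132 173 167 162 196 197 212 212 213 211 119 130 106]
 [159 192 180 135 121 191 175 151 154 155 168 193 200 208 121 122 130]
 [126 131 140 165 171 182 163 149 154 153 154 154 158 139 118 123 161]
 [127 127 127 133 176 156 162 147 155 155 154 153 135 122 149 124  93]
 [126 125 126 132 174 166 157 149 154 154 154 136 121 171 112 132  81]
 [125 124 126 191 192 175 151 149 155 153 154 122 193 121 115 122  81]
 [122 124 124 173 161 162 149 149 154 151 131 204 117 109 113  85  82]
 [122 123 129 177 162 163 149 148 152 131 201 117 115 112  86  82  82]
 [122 122 129 188 166 157 14
[... 621 characters left out ...]
133 119 118 102  72  73  77  78  92  77  54  89  89  59  67]
 [201 186 121 118 116  73  72  73  77  90  90  59  62  90  90  66  56]
 [193 122 116 119  74  74  72  75  88  89  90  54  67  89  89  65  55]
 [118 130 116  74  73  73  73  78  92  91  92  54  55  77  77  54  54]
 [117 121  84  72  73  73  73  82  92  92  92  55  55  53  54  55  54]
 [120  94  74  74  73  74  74  83  93  91  92  53  54  55  55  53  56]
 [184  80  74  74  73  73  76  88  92  93  93  59  55  54  53  53  57]
 [234  80  72  73  73  73  78  87  91  91  91  67  55  56  55  54  63]
 [201  79 105  99  76  74  80  87  90  90  91  89  56  55  56  56  91]
 [202  78  87  86 100 105 103  87  84  90  89  89  76  61  62  68  89]]
```

```bash
python3 - <<'E'
from m import *
def bottom(im):
    g=im.astype(float).mean(2); uv=[]
    for u in range(254,277):
        v0=int(262-(u-250)*.58); col=g[:,u]
        for v in range(v0+4,v0-6,-1):
            if col[v]<100<=col[v-1]: uv.append((u,v-(100-col[v])/(col[v-1]-col[v]))); break
    return fit(uv,.055)
print("bottom before",bottom(np.load("s6.npy")))
def cmd(th,r):
    a=th+np.arctan2(32,142); return HG+r*(-np.cos(a)*X+np.array([0,0,np.sin(a)]))+[0,0,DZ]
manip.servo_line(list(cmd(.765,.148)),vel=.03); manip.servo_line(list(cmd(.785,.148)),vel=.02); manip.sleep(.5)
print(manip.current_clock(),theta(),np.round(manip.current_force(),1),manip.current_finger_gap(),manip.current_gripper_force())
im=viewer.get_image("side"); np.save("s7.npy",im); print("index",index()[0],"cover",cover(im),bottom(im))
E
```

```text
bottom before (np.float64(0.7130163275864442), np.float64(0.002232507361323149), [[0.032, 0.03], [0.072, 0.065]], 14, np.float64(0.0004937026547561726))
23.875 (np.float64(0.7774759514857088), np.float64(0.1483938577589873)) [-7.4  0.4 -6.2] 0.008536577923119544 44.9722158908844
index 0.7405744331186376 cover (np.float64(0.7632493977509875), np.float64(0.013009463268075427), [[0.019, 0.032], [0.07, 0.08]], 16, np.float64(0.0005516213826914589)) (np.float64(0.7664827347324282), np.float64(0.002653948767706523), [[0.032, 0.033], [0.072, 0.072]], 14, np.float64(0.00043950063670984403))
```

The visual cover angle is 0.765 rad and the index arm is 0.74–0.78, well inside tolerance. The measured force matches the spring load alone, and the cover is at rest.

```bash
python3 - <<'E'
from bench import manip
manip.sleep(.3); print(manip.hand_in())
E
```

```text
the job is handed in; nothing more can be done
None
```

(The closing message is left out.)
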